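# Latch up the drop guard of a bench press

## Task

Open the small bench press for loading: pull its clear drop guard up by the black ball on the hold-up bar, swing the bar over towards the catch pin on the crosshead and hook the slot in the bar's edge over that pin, so that the guard stays up by itself. Then let go, and leave the beaker, vial and bottle beside the press standing where they are.

Things in the scene. Friction and masses are not known exactly. Their poses are not given: they have to be found in the camera images.
- press: Fixed grey bench press: base plate 170 x 210 x 20 mm, two upright steel columns 176 mm apart, and a grey crosshead across their tops (208 mm wide, top 207 mm above the bench, column caps to 211 mm). Origin on the bench between the two columns; x points from its front to its back, y to its left as seen from the front, z up. Its front (-x side, with the guard) faces roughly to the robot.
- guard (a joint): Height of the drop guard above its closed position, m (0 closed, upper stop 0.095, about 0.057 when hooked). The guard is a clear panel in an aluminium frame, 162 mm wide and 128 mm tall, that slides straight up and down on the columns in front of the crosshead. Guard and bar weigh about 0.55 kg together (varies) and fall when let go.
- hold_bar (a joint): Lean of the hold-up bar in the plane of the guard, rad: 0 upright, positive leaning to the press's left (+y), towards the catch pin; stops at -0.16 and 0.38. It starts leaning a little to the right (-0.15 to -0.05), clear of the pin, and a light friction (0.04 N m) holds it where it is left. About 0.24 when hooked.
- bar_pivot (a point): Pivot of the hold-up bar, on the front of the guard: 52 mm in front of the press origin and, with the guard closed, 45 mm above the bench. The bar is hinged here about the press's x axis and moves up with the guard.
- bar_ball (a point): Centre of the black ball, 28 mm in diameter, at the top of the bar: the grip. 205 mm from the pivot along the bar, so about 250 mm above the bench with the guard closed. The bar is flat dark steel, 20 mm wide and 6 mm thick (thin from front to back), and reaches up to the ball's underside.
- bar_slot (a point): Where the pin's axis lies in the bar's slot when hooked: 96 mm from the pivot along the bar, 18 mm left of its centre line. The slot, 16 mm wide, runs between the bar's left edge and an 8 mm lip (outer edge 34 mm left of the centre line); closed above (ceiling 4 mm above this point), open below (lip ends 11 mm below it). The lip must pass over the pin, then come down behind it.
- catch_pin: Dark steel pin, 8 mm in diameter, standing out horizontally to the front from the press's crosshead, fixed; 43 mm left of the press's middle plane and 190 mm above the bench. Origin on its axis, in the plane of the bar.
- beaker: Small clear beaker, 57 mm in diameter and 69 mm tall, standing to the right of the press; bystander. Origin at the centre of its underside.
- powder_vial: Vial with black cap, 28 mm in diameter and 55 mm tall, standing in front of the press's right side; bystander. Origin at the centre of its underside.
- bottle: Small bottle with blue cap, 48 mm in diameter and 98 mm tall, standing in front of the press's left side; bystander. Origin at the centre of its underside.

How it is judged:
At the end, for the whole second after the job is handed in: The guard hangs at rest, 45 to 68 mm above closed, with the pin in the bar's slot (slot point within 9 mm of the pin's axis). Beaker, vial and bottle stand within 30 mm of where they were (value of joint guard between 0.045 and 0.068 m and distance between bar_slot and catch_pin below 0.009 m and velocity of joint guard between -0.01 and 0.01 m/s and velocity of joint hold_bar between -0.1 and 0.1 rad/s and distance of each of beaker, powder_vial, bottle from where it was at the start of the episode below 0.03 m); the robot touches nothing.
It fails at once if the beaker was knocked over or pushed more than 30 mm (distance of beaker from where it was at the start of the episode above 0.03 m or angle between beaker's own z axis and vertical above 0.5 rad).
It fails at once if the vial was knocked over or pushed more than 30 mm (distance of powder_vial from where it was at the start of the episode above 0.03 m or angle between powder_vial's own z axis and vertical above 0.5 rad).
It fails at once if the bottle was knocked over or pushed more than 30 mm (distance of bottle from where it was at the start of the episode above 0.03 m or angle between bottle's own z axis and vertical above 0.5 rad).
It also fails if it takes over 38 s, if anything falls off the work surface, if the arm or the gripper's body presses on something with over 40 N, if the wrist force passes 120 N, or if a joint passes its speed limit or range.

## Robot

A 6-joint arm with a two-finger parallel gripper is mounted at the origin on a cart in front of the work surface, level with it; the furniture and walls round the work are solid. World frame = base frame: x ahead of the robot, y to its left, z up, the work surface at z = 0. Lengths are in m, angles in rad, forces in N, time in s.
With the tool pointing down it reaches from about 0.375 to 0.975 m from the base axis. Payload 3.8 kg.
Tool frame: the origin (TCP) lies at the very end of the fingers, on their centre line; the grasp point (between the pads) lies 19 mm behind it; z points along the fingers, y is the line along which they close (so a half turn about z gives the same grasp; the last joint's range is limited). The gripper opens to 85 mm and grips with 20 to 120 N. Pads are 22 mm wide; open, the fingers measure 114 mm over their backs; the gripper's body (76 mm by 85 mm) begins 54 mm behind the grasp point. The pads swing forward as they close: fully open they stand 13 mm farther back than shut.
Start: joints at [1.274, 0.264, 1.604, -0, 1.274, -0.037], TCP at [0.173, 0.652, 0.231] pointing down, gripper open.
Joint ranges: [-2.63, 2.63], [-0.94, 2.18], [0.31, 2.57], [-1.31, 4.45], [0, 2.66], [-2.55, 2.55]. Speed limits (rad/s): [2.57, 2.57, 3.14, 3.14, 3.14, 3.14].

## Interface

Orientations are given as a rotation vector (axis times angle).
In Python, from workcell import * gives the robot as it stands.
- The arm moves only by the shell command python3 -m crank 'ROWS' [OPENING] [FORCE]. ROWS is JSON, a list that holds one entry, the list of rows, each a list of 6 numbers: the shift along the tool's x, y, z in cm, then the turn, a rotation vector about the tool's x, y, z in rad. In form: [[[dx, dy, dz, ax, ay, az], ...]]. A call has 1 to 8 rows; each row shifts and turns the commanded pose from where the row before left it, along the tool's axes as they then stand; what a row does not reach is not made up. A row lasts 1/12 s, in which the tool goes at most 41.7 mm and 7.16 degrees, less where a joint would pass 70% of its speed; a pose out of reach is approached as far as the arm can. A call with a gripper value outside its range is refused whole. OPENING is the finger opening in cm, from 0 to 8.54, set as the call begins (- or left out, the last holds). The fingers move at their own pace and stop on an object; FORCE is the grip in N (left out, the last holds). Time passes only in rows, so rows that do not move let the fingers close. It gives the time, the measured TCP pose, the force, the opening and the grip force at its end, in the units of the state.
- read_state(): the state, without advancing time (a new reading comes with each control period).
- read_camera(name): name is "scene" or "top"; returns the picture (400x640x3 uint8, blue, green, red); there is no depth.
- camera_model(name): a dict with "camera_matrix" (3x3 intrinsics, pixels), "R" (3x3) and "t" (3): a world point X has camera coordinates R X + t. Camera axes: x right, y down, z forward; pixel columns grow to the right and rows downward; lengths in m; the calibration is good to about 2 mm. A picture is of the moment at which its call begins. camera_model takes no time and is no camera call.
- finish_job(): hands the job in; it is judged then, once.
The state is a dict: "time": time; "q": joint angles; "joint_vel": joint speeds; "joint_torque": joint torques, N m; "tool_pos": TCP position; "tcp_rot": TCP orientation; "wrist_force": force on the tool from outside, world axes, zero at the start; "torque": the same for the moment, N m; "width": opening from 0.0 (shut) to 1.0 (fully open); "grip_force": force on a finger pad.
Only numpy, scipy, OpenCV 4.12 (cv2) and the standard library are available. Lean on these libraries where they do the work, as an engineer would, in place of code of your own. Each camera call takes 0.05 s, during which the arm holds its last target. There are 200 camera calls.

## Working session

There is one attempt and no reset: what is moved stays moved. The work goes in short steps, Python scripts to look and compute and a shell command to move; the robot and the scene stay as the last step left them, time stands still between calls to the robot, and variables do not carry over. Pictures are saved under pics/ and viewed, at most 10 in all, crops included, and the job is handed in when it is done.

```bash
mkdir -p pics
cat > h.py <<'E'
from workcell import *
import numpy as np, cv2
from scipy.spatial.transform import Rotation as R
def ray(cam,u,v):
    m=camera_model(cam);K=np.array(m["camera_matrix"]);Rm=np.array(m["R"]);t=np.array(m["t"])
    return -Rm.T@t, Rm.T@np.linalg.solve(K,[u,v,1.])
def onz(cam,u,v,z):
    o,d=ray(cam,u,v);return o+d*(z-o[2])/d[2]
def two(a,b):
    (o1,d1),(o2,d2)=ray("scene",*a),ray("top",*b)
    s=np.linalg.lstsq(np.c_[d1,-d2],o2-o1,rcond=None)[0]
    p,q=o1+s[0]*d1,o2+s[1]*d2
    return (p+q)/2,np.linalg.norm(p-q)
def proj(cam,X):
    m=camera_model(cam);c=np.array(m["R"])@X+np.array(m["t"]);p=np.array(m["camera_matrix"])@c;return p[:2]/p[2]
E
python3 - <<'E'
from h import *
for c in("scene","top"): cv2.imwrite(f"pics/{c}0.png",read_camera(c)); print(c,ray(c,320,200))
s=read_state();print(s);print(R.from_rotvec(s["tcp_rot"]).as_matrix().round(3))
E
```

```text
scene (array([-0.10693393, -0.53155047,  0.54440215]), array([ 0.75202045,  0.47608575, -0.45590007]))
top (array([ 0.09959657, -0.27944335,  1.14353629]), array([ 0.40509969,  0.11489919, -0.90720942]))
{'time': 0.1, 'q': array([ 1.27410180e+00,  2.64696478e-01,  1.60525605e+00, -3.28744489e-05,
        1.27371827e+00, -3.68963555e-02]), 'joint_vel': array([ 0.00023894, -0.00020237, -0.00329327,  0.0001377 ,  0.0013315 ,
        0.00154623]), 'joint_torque': array([-8.21031645e-04, -5.16699171e+01, -3.68594348e+01, -9.31262662e-05,
        6.22141917e-03,  2.61671585e-05]), 'tool_pos': array([0.17321004, 0.65169906, 0.23006391]), 'tcp_rot': array([-0.40688738, -3.11481358,  0.0032269 ]), 'wrist_force': array([ 0.15508926, -0.15315307,  0.19476061]), 'torque': array([0.02059454, 0.07442843, 0.0251017 ]), 'grip_force': 0.0, 'width': 1.0010305549272267}
[[-0.966  0.257 -0.001]
 [ 0.257  0.966 -0.002]
 [ 0.    -0.002 -1.   ]]
```

View pics/scene0.png

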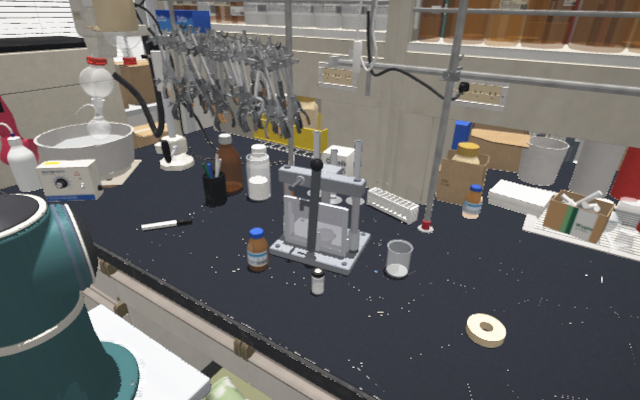

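View pics/top0.png

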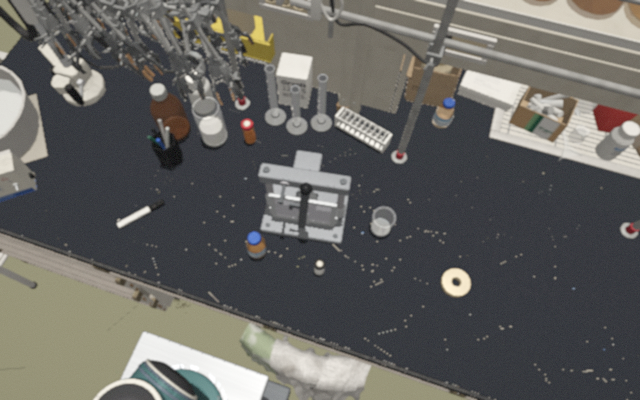

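The scene view shows the ball near (316,163), bottle (258,250), vial (318,281) and beaker (399,258). In the top view the ball is near (306,189) and the crosshead spans about (260,170)–(350,180). Next I zoom in.

Run:
```python
from h import *
a=cv2.imread("pics/scene0.png")[145:285,240:380];b=cv2.imread("pics/top0.png")[145:285,240:380]
im=np.hstack([cv2.resize(x,(400,400),interpolation=cv2.INTER_CUBIC) for x in(a,b)])
cv2.imwrite("pics/z0.png",im)
p,e=two((316,163),(306,189));print("ball",p,e)
```

```text
ball [ 0.51083588 -0.13016905  0.25431464] 0.001742915328597481
```

View pics/z0.png

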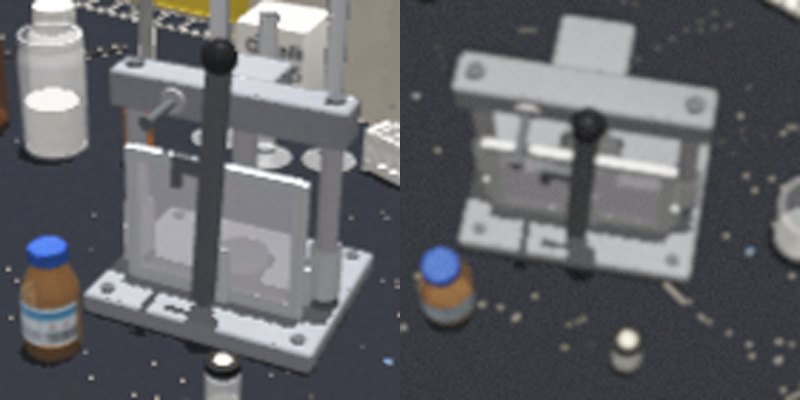

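The crop shows the column caps in the top view at zoom (475,70) and (696,103), and the ball at (219,56) in the scene view and (589,126) in the top view. The catch pin is at scene zoom (147..175,112..97), and the bar leans slightly right.

Run:
```python
from h import *
f=140/400
z=lambda u,v:(240+u*f,145+v*f)
ball,e=two(z(219,56),z(189,126));print("ball",ball,e)
L=onz("top",*z(75,70),.211);Rr=onz("top",*z(296,103),.211)
d=L-Rr;print(L,Rr,"caps dist",np.linalg.norm(d))
y=d/np.linalg.norm(d);x=np.array([y[1],-y[0],0]);o=(L+Rr)/2;o[2]=0
print("origin",o,"yaw",np.arctan2(x[1],x[0]))
b=ball-o;print("ball in press",b@x,b@y,b[2],"lean pred z",)
W=lambda a,b_,c:o+a*x+b_*y+[0,0,c]
for n,P in dict(pin=W(-.052,.043,.190),pivot=W(-.052,0,.045)).items(): print(n,P,(proj("scene",P)-[240,145])/f,(proj("top",P)-[240,145])/f)
for n,u,v,h in(("bottle",40,262,.098),("vial",227,340,.055),("beaker",403,200,.069)): 
    P=onz("top",*z(u,v),h);print(n,P,"press",(P-o)@x,(P-o)@y)
print(np.linalg.norm(ball[:2]))
```

```text
ball [ 0.5129507  -0.13007334  0.24995179] 0.0010827793837632886
[ 0.54880617 -0.02288542  0.211     ] [ 0.57721423 -0.19651023  0.211     ] caps dist 0.17593348702376893
origin [ 0.5630102  -0.10969783  0.        ] yaw 0.1621804699831247
ball in press -0.05269264216360188 -0.012025006191808345 0.24995178857562692 lean pred z
pin [ 0.50474934 -0.07565856  0.19      ] [154.97706758 115.92728026] [119.92026858 148.72813255]
pivot [ 0.51169257 -0.11809429  0.045     ] [204.46807187 283.75288835] [176.67586034 226.17934346]
bottle [ 0.42510069 -0.02923374  0.098     ] press -0.12310722772127461 0.1016765085716064
vial [ 0.42418897 -0.19363412  0.055     ] press -0.15055278587440754 -0.06041931592593098
beaker [ 0.58941268 -0.29997942  0.069     ] press -0.004668840445287294 -0.1920478544524878
0.52918569002295
```

```bash
python3 -m crank '[[[-2.2,-2.78,-1,0,0,0],[-2.2,-2.78,-1,0,0,0],[-2.2,-2.78,-1,0,0,0],[-2.2,-2.78,-1,0,0,0],[-2.2,-2.78,-1,0,0,0],[-2.2,-2.78,-1,0,0,0],[-2.2,-2.78,-1,0,0,0],[-2.2,-2.78,-1,0,0,0]]]' 8.5 60
python3 -m crank '[[[-2.2,-2.78,0,0,0,0],[-2.2,-2.78,0,0,0,0],[-2.2,-2.78,0,0,0,0],[-2.2,-2.78,0,0,0,0],[-2.2,-2.78,0,0,0,0],[-2.2,-2.78,0,0,0,0],[-2.2,-2.78,0,0,0,0],[-2.2,-2.78,0,0,0,0]]]'
```

```text
time: 0.77
tool_pos: [0.2864, 0.3903, 0.3112]
tcp_rot: [-0.406, -3.115, 0.001]
wrist_force: [0.7, 0.8, 0.2]
width: 0.998
grip_force: 0.0
time: 1.43
tool_pos: [0.3993, 0.1303, 0.311]
tcp_rot: [-0.407, -3.115, 0.0]
wrist_force: [0.9, 1.1, 1.1]
width: 0.997
grip_force: 0.0
```

Tracking well, so I finish the translation and then yaw.

```bash
python3 -m crank '[[[-2.2,-2.78,0,0,0,0],[-2.2,-2.78,0,0,0,0],[-2.2,-2.78,0,0,0,0],[-2.2,-2.78,0,0,0,0],[-2.2,-2.78,0,0,0,0],[-2.2,-2.78,0,0,0,0],[-2.2,-2.78,0,0,0,0],[-2.2,-2.78,0,0,0,0]]]'
python3 -m crank '[[[0,0,0,0,0,0.115],[0,0,0,0,0,0.115],[0,0,0,0,0,0.115],[0,0,0,0,0,0.115],[0,0,0,0,0,0.115]]]'
python3 -m crank '[[[0,0,0,0,0,0.115],[0,0,0,0,0,0.115],[0,0,0,0,0,0.115],[0,0,0,0,0,0.115],[0,0,0,0,0,0.115],[0,0,0,0,0,0],[0,0,0,0,0,0]]]'
python3 - <<'E'
from h import *
s=read_state();M=R.from_rotvec(s["tcp_rot"]).as_matrix();print(s["tool_pos"],s["q"].round(2));print(M.round(3))
print("tool shift cm",100*M.T@(np.array([.513,-.130,.230])-s["tool_pos"]), "yaw y",np.arctan2(M[1,1],M[0,1]))
E
```

```text
time: 2.1
tool_pos: [0.5123, -0.1299, 0.3108]
tcp_rot: [-0.408, -3.114, -0.0]
wrist_force: [0.6, 0.9, -0.2]
width: 0.997
grip_force: 0.0
time: 2.52
tool_pos: [0.5119, -0.1282, 0.3105]
tcp_rot: [-1.282, -2.867, 0.0]
wrist_force: [-0.8, 0.3, -0.5]
width: 1.002
grip_force: 0.0
time: 3.1
tool_pos: [0.512, -0.128, 0.3108]
tcp_rot: [-2.031, -2.396, 0.0]
wrist_force: [-0.1, 0.4, 0.1]
width: 0.994
grip_force: 0.0
[ 0.51200964 -0.12802389  0.3108483 ] [-0.29 -0.06  1.81  0.    1.39 -0.46]
[[-0.163  0.987 -0.001]
 [ 0.987  0.163  0.   ]
 [ 0.    -0.001 -1.   ]]
tool shift cm [-0.2142235   0.07128478  8.08469916] yaw y 0.16415879012563078
```

```bash
python3 -m crank '[[[-0.1,0.05,1.3,0,0,0],[-0.1,0.02,1.3,0,0,0],[0,0,1.3,0,0,0],[0,0,1.3,0,0,0],[0,0,1.3,0,0,0],[0,0,1.3,0,0,0],[0,0,0.3,0,0,0],[0,0,0,0,0,0]]]'
python3 -m crank '[[[0,0,0,0,0,0],[0,0,0,0,0,0],[0,0,0,0,0,0],[0,0,0,0,0,0],[0,0,0,0,0,0],[0,0,0,0,0,0],[0,0,0,0,0,0],[0,0,0,0,0,0]]]' 1 70
python3 -m crank '[[[0,0,0,0,0,0],[0,0,0,0,0,0],[0,0,-0.5,0,0,0],[0,0,-0.5,0,0,0],[0,0,-0.5,0,0,0],[0,0,-0.5,0,0,0],[0,0,0,0,0,0],[0,0,0,0,0,0]]]'
python3 - <<'E'
from h import *
a=read_camera("scene")[120:290,220:390];b=read_camera("top")[120:290,220:390]
cv2.imwrite("pics/z1.png",np.hstack([cv2.resize(x,(400,400),interpolation=cv2.INTER_CUBIC) for x in(a,b)]))
E
```

```text
time: 3.77
tool_pos: [0.5121, -0.1296, 0.2281]
tcp_rot: [-2.033, -2.391, 0.002]
wrist_force: [-0.2, -0.4, -0.5]
width: 0.994
grip_force: 0.0
time: 4.43
tool_pos: [0.5147, -0.1301, 0.2316]
tcp_rot: [2.034, 2.39, 0.003]
wrist_force: [4.0, 1.3, 4.0]
width: 0.29
grip_force: 68.6
time: 5.1
tool_pos: [0.5143, -0.1294, 0.249]
tcp_rot: [2.035, 2.392, 0.003]
wrist_force: [8.7, 1.6, -5.4]
width: 0.289
grip_force: 69.2
```

View pics/z1.png

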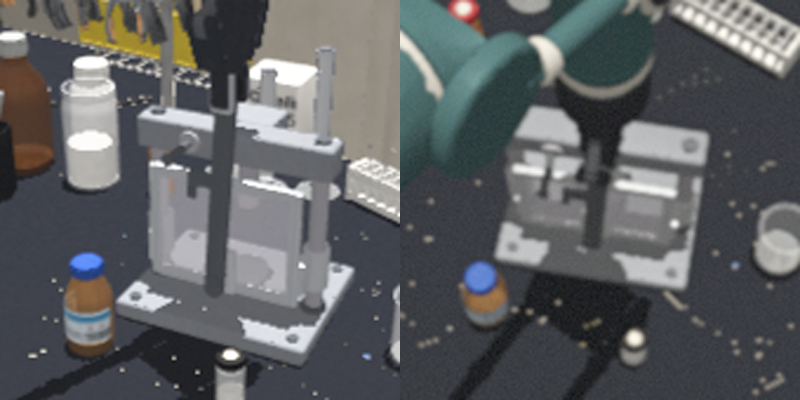

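The ball is held and the guard is up about 17 mm (load 5.4 N). But the opening is only 24.6 mm for a 28 mm ball, and the tool was pushed up as it closed, so the grip is above the ball's equator. I'll lower and regrip about 6 mm deeper.

```bash
python3 -m crank '[[[0,0,0.5,0,0,0],[0,0,0.5,0,0,0],[0,0,0.5,0,0,0],[0,0,0.5,0,0,0],[0,0,0,0,0,0],[0,0,0,0,0,0]]]'
python3 -m crank '[[[0,0,0,0,0,0],[0,0,0,0,0,0],[0,0,0,0,0,0],[0,0.15,0.3,0,0,0],[0,0,0.3,0,0,0],[0,0,0,0,0,0],[0,0,0,0,0,0]]]' 5
python3 -m crank '[[[0,0,0,0,0,0],[0,0,0,0,0,0],[0,0,0,0,0,0],[0,0,0,0,0,0],[0,0,0,0,0,0],[0,0,0,0,0,0]]]' 1 80
```

```text
time: 5.7
tool_pos: [0.5146, -0.1303, 0.2315]
tcp_rot: [2.034, 2.391, 0.002]
wrist_force: [5.0, 0.2, 5.7]
width: 0.292
grip_force: 70.0
time: 6.28
tool_pos: [0.5142, -0.1296, 0.2234]
tcp_rot: [-2.035, -2.392, 0.001]
wrist_force: [0.7, 1.3, 0.3]
width: 0.587
grip_force: 0.0
time: 6.78
tool_pos: [0.5148, -0.1298, 0.2246]
tcp_rot: [2.035, 2.393, -0.0]
wrist_force: [-0.8, -0.8, 2.8]
width: 0.29
grip_force: 78.2
```

```bash
python3 -m crank '[[[0,0,-1,0,0,0],[0,0,-1.2,0,0,0],[0,0,-1.2,0,0,0],[0,0,-1.2,0,0,0],[0,0,-1.2,0,0,0],[0,0,-1.2,0,0,0],[0,0,-1,0,0,0],[0,0,-0.5,0,0,0]]]'
python3 -m crank '[[[0,0,0,0,0,0],[0,0,0,0,0,0],[0,0,0,0,0,0]]]'
python3 - <<'E'
from h import *
s=read_state();print(s["tool_pos"],s["wrist_force"],s["q"].round(2))
o=np.array([.5630,-.1097,0]);y=np.array([-np.sin(.1622),np.cos(.1622),0])
print("press y",(s["tool_pos"]-o)@y)
E
```

```text
time: 7.45
tool_pos: [0.5147, -0.13, 0.3115]
tcp_rot: [2.035, 2.392, -0.0]
wrist_force: [0.3, 0.6, -6.3]
width: 0.293
grip_force: 79.3
time: 7.7
tool_pos: [0.5147, -0.1298, 0.3089]
tcp_rot: [-2.036, -2.393, 0.0]
wrist_force: [1.2, 0.4, -5.3]
width: 0.291
grip_force: 79.3
[ 0.51465633 -0.12976538  0.30887257] [ 1.2304204   0.41911288 -5.29022366] [-0.29 -0.05  1.81 -0.    1.38 -0.45]
press y -0.011995006909776774
```

```bash
python3 -m crank '[[[0.9,0,-0.03,0,0,0],[0.9,0,0,0,0,0],[0.9,0,0.04,0,0,0],[0.9,0,0.09,0,0,0],[0.9,0,0.13,0,0,0],[0.9,0,0.17,0,0,0],[0.9,0,0.2,0,0,0],[0.4,0,0.11,0,0,0]]]'
python3 -m crank '[[[0,0,0,0,0,0],[0,0,0,0,0,0],[0,0,0,0,0,0]]]'
python3 - <<'E'
from h import *
s=read_state();print(s["tool_pos"],s["wrist_force"])
o=np.array([.5630,-.1097,0]);y=np.array([-np.sin(.1622),np.cos(.1622),0])
print("press y",(s["tool_pos"]-o)@y)
a=read_camera("scene")[120:290,220:390];b=read_camera("top")[120:290,220:390]
cv2.imwrite("pics/z2.png",np.hstack([cv2.resize(x,(400,400),interpolation=cv2.INTER_CUBIC) for x in(a,b)]))
E
```

```text
time: 8.37
tool_pos: [0.5041, -0.0622, 0.3022]
tcp_rot: [2.032, 2.395, 0.001]
wrist_force: [3.2, -2.4, -5.0]
width: 0.288
grip_force: 78.6
time: 8.62
tool_pos: [0.5044, -0.0636, 0.3024]
tcp_rot: [2.034, 2.393, 0.0]
wrist_force: [2.4, -1.7, -5.3]
width: 0.288
grip_force: 78.6
[ 0.50435421 -0.06359285  0.30240447] [ 2.35819868 -1.6902115  -5.2954474 ]
press y 0.054972656183009116
```

View pics/z2.png

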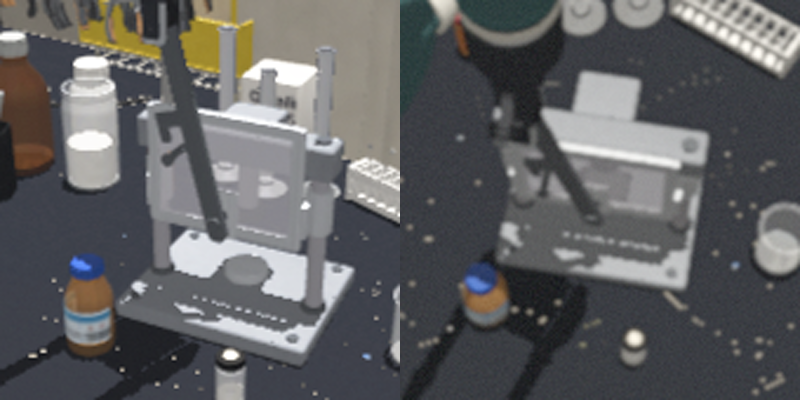

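The bar leans left with its lip above and past the pin: the pin tip is near (172,157) and the slot opening is just above it. Lowering.

```bash
python3 -m crank '[[[0,0,0.4,0,0,0],[0,0,0.4,0,0,0],[0,0,0.4,0,0,0],[0,0,0.4,0,0,0],[0,0,0.4,0,0,0],[0,0,0.4,0,0,0],[0,0,0,0,0,0],[0,0,0,0,0,0]]]'
python3 -m crank '[[[0,0,0.2,0,0,0],[0,0,0.2,0,0,0],[0,0,0.1,0,0,0],[0,0,0,0,0,0],[0,0,0,0,0,0]]]'
python3 - <<'E'
from h import *
a=read_camera("scene")[120:290,220:390];b=read_camera("top")[120:290,220:390]
cv2.imwrite("pics/z3.png",np.hstack([cv2.resize(x,(400,400),interpolation=cv2.INTER_CUBIC) for x in(a,b)]))
E
```

```text
time: 9.38
tool_pos: [0.5042, -0.0636, 0.2775]
tcp_rot: [2.036, 2.393, 0.0]
wrist_force: [5.0, -2.1, -6.2]
width: 0.29
grip_force: 79.0
time: 9.8
tool_pos: [0.5046, -0.0638, 0.2765]
tcp_rot: [2.034, 2.391, 0.002]
wrist_force: [-1.1, -1.3, 9.5]
width: 0.29
grip_force: 80.0
```

View pics/z3.png

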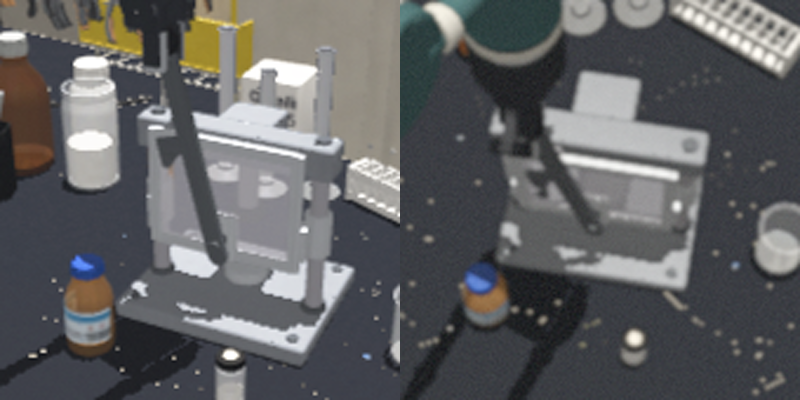

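Contact came at g ≈ 0.056–0.059 (a lip resting on the pin would give over 0.07), and the pin is in the slot. I relieve the load and release.

```bash
python3 -m crank '[[[0,0,-0.3,0,0,0],[0,0,0,0,0,0],[0,0,0,0,0,0]]]'
python3 -m crank '[[[0,0,0,0,0,0],[0,0,0,0,0,0],[0,0,0,0,0,0],[0,0,0,0,0,0],[0,0,0,0,0,0],[0,0,0,0,0,0],[0,0,0,0,0,0],[0,0,0,0,0,0]]]' 7
python3 -m crank '[[[0,0,-1,0,0,0],[0,0,-1.5,0,0,0],[0,0,-1.5,0,0,0],[0,0,-1.5,0,0,0],[0,0,-1.5,0,0,0],[0,0,-1.5,0,0,0],[0,0,0,0,0,0],[0,0,0,0,0,0]]]'
python3 - <<'E'
from h import *
A=read_camera("scene");B=read_camera("top");cv2.imwrite("pics/s4.png",A)
a=A[120:290,220:390];b=B[120:290,220:390]
cv2.imwrite("pics/z4.png",np.hstack([cv2.resize(x,(400,400),interpolation=cv2.INTER_CUBIC) for x in(a,b)]))
E
```

```text
time: 10.15
tool_pos: [0.5044, -0.0637, 0.2769]
tcp_rot: [2.035, 2.392, 0.001]
wrist_force: [2.9, -1.7, 1.8]
width: 0.288
grip_force: 79.4
time: 10.82
tool_pos: [0.5039, -0.0636, 0.2761]
tcp_rot: [-2.036, -2.393, 0.0]
wrist_force: [0.6, -0.2, 0.1]
width: 0.822
grip_force: 0.0
time: 11.48
tool_pos: [0.5047, -0.0637, 0.3627]
tcp_rot: [2.034, 2.391, 0.002]
wrist_force: [-0.4, 0.2, -0.8]
width: 0.818
grip_force: 0.0
```

View pics/z4.png

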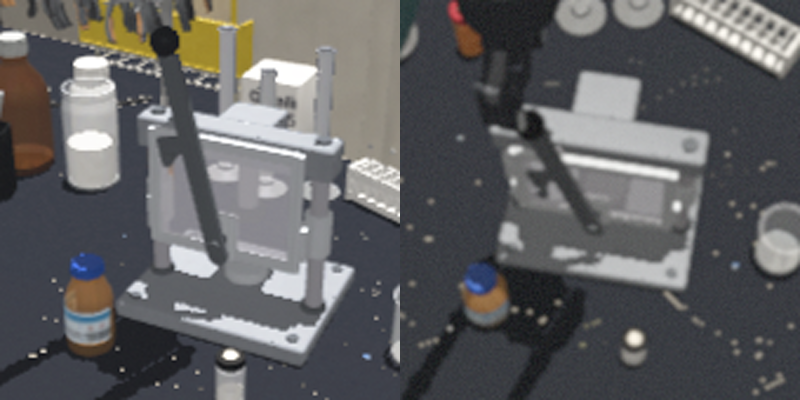

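The gripper is clear, the guard stays up, the ball shows at zoom (164,40) scene and (530,124) top, and the bystanders have not moved. I check the numbers before handing in.

Run:
```python
from h import *
f=170/400
b,e=two((220+164*f,120+40*f),(220+130*f,120+124*f));o=np.array([.5630,-.1097,0]);y=np.array([-np.sin(.1622),np.cos(.1622),0])
py=(b-o)@y;th=np.arcsin(py/.205);g=b[2]-.045-.205*np.cos(th)
s=np.array([.096*np.sin(th)+.018*np.cos(th),.045+g+.096*np.cos(th)-.018*np.sin(th)])
print(b,e,"theta",th,"g",g,"slot-pin",s-[.043,.190])
if .045<g<.066 and np.linalg.norm(s-[.043,.190])<.008: print(finish_job())
```

```text
[ 0.50425208 -0.06721059  0.30083314] 0.0008591074046158451 theta 0.2535312423341312 g 0.057386428858445665 slot-pin [-0.00149632  0.00080274]
the job is handed in; nothing more can be done
None
```

The guard is hooked on the catch pin and stays up by itself: my last camera measurement put it about 57 mm above closed, with the slot about 2 mm from the pin. The gripper is clear of everything, the beaker, vial and bottle show no movement in the pictures, and the job was handed in at about 12 s; no verdict came back.

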